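Ice the specimen carrier and snap its lid shut

ROBOT

A 6-joint arm with a two-finger parallel gripper is mounted at the origin on the work surface. World frame = base frame: x ahead of the robot, y to its left, z up, the work surface at z = 0. Lengths are in m, angles in rad, forces in N, time in s.
With the tool pointing down it reaches from about 0.35 to 0.975 m from the base axis. Payload 4.9 kg.
Tool frame: the origin (TCP) lies at the very end of the fingers, on their centre line; the grasp point (between the pads) lies 19 mm behind it; z points along the fingers, y is the line along which they close (so a half turn about z gives the same grasp; the last joint's range is limited). The gripper opens to 85 mm and grips with 20 to 120 N. Pads are 22 mm wide; open, the fingers measure 114 mm over their backs; the gripper's body (76 mm by 85 mm) begins 54 mm behind the grasp point. The pads swing forward as they close: fully open they stand 13 mm farther back than shut.
Start: joints at [1.159, 0.053, 1.613, -0, 1.476, -0.119], TCP at [0.18, 0.598, 0.231] pointing down, gripper open.
Joint ranges: [-3.01, 3.01], [-1.01, 2.22], [0.06, 2.58], [-1.02, 4.17], [0.09, 2.62], [-3.14, 3.14]. Speed limits (rad/s): [2.57, 2.57, 3.14, 3.14, 3.14, 3.14].

INTERFACE

Orientations are given as a unit quaternion [w, x, y, z].
In Python, from plant import manip gives the robot as it stands.
- The arm moves only by the shell command python3 -m pendant 'ROWS'. ROWS is JSON, a list of rows, each a list of 3 entries, a list of its own where there are three numbers: the opening, from 0 (shut) to 1 (fully open), then the shift along the tool's x, y, z in units of 12 cm (1.0 is 12 cm), then the turn about the tool's z in units of pi rad (1.0 is pi rad). In form: [[gripper, [dx, dy, dz], roll], ...]. A call has 1 to 10 rows; each row is the pose to reach, as a shift and turn from the pose commanded when the call began, along the tool's axes at that moment, turning the shorter way round; what a row does not reach only later rows make up. A row lasts 1/10 s, in which the tool goes at most 50 mm and 8.59 degrees, less where a joint would pass 70% of its speed; a pose out of reach is approached as far as the arm can. A call with a number of a shift or a turn outside -1 to 1 is refused whole. A call with a gripper value outside its range is refused whole. The fingers move at their own pace and stop on an object; the grip force is fixed at half the most. Time passes only in rows, so rows that repeat a pose let the fingers close. It gives the time, the measured TCP pose, the force, the opening and the grip force at its end, in the units of the state.
- manip.state(): the state, without advancing time (a new reading comes with each control period).
- manip.grab_frame(name): name is "scene" or "top" or "wrist"; returns a dict with "img" (480x640x3 uint8, red, green, blue), "fx", "fy", "cx", "cy" (pixels), "eye" and "rotation" of the camera in the world; the wrist camera has in their place "tool_from_camera" (4x4, takes a point from camera to tool coordinates, whose origin is the TCP and whose axes are the flange's). Camera axes: x right, y down, z forward; pixel columns grow to the right and rows downward; lengths in m; the calibration is good to about 2 mm. A picture is of the moment at which its call begins: read the wrist's pose just before it. There is no depth.
- manip.job_done(): hands the job in; it is judged then, once.
The state is a dict: "time": time; "joint_pos": joint angles; "joint_vel": joint speeds; "joint_efforts": joint torques, N m; "tool_pos": TCP position; "tool_rot": TCP orientation; "contact_force": force on the tool from outside, world axes, zero at the start; "ft_torque": the same for the moment, N m; "gripper_width": opening from 0.0 (shut) to 1.0 (fully open); "grasp_force": force on a finger pad.
Only numpy, scipy, OpenCV 4.12 (cv2) and the standard library are available. Lean on these libraries where they do the work, as an engineer would, in place of code of your own. Each camera call takes 0.05 s, during which the arm holds its last target. There are 200 camera calls.

TASK

Using the scoop, move all four pieces of ice from the foam pan into the open specimen carrier, without touching the ice with the fingers. Stand the scoop upright on the bench again, and then press the carrier's lid down until its catch snaps and it is fully shut. Do not disturb the bottle, the carton or the tube rack.

Things in the scene. Friction and masses are not known exactly. Their poses are not given: they have to be found in the camera images.
- carrier: Specimen carrier, fixed: grey open box 170 (x) x 180 (y) x 110 mm high, walls and floor 12 mm. Origin: centre of its underside; +x points to the hinge side, -x to the catch side (roughly to the robot). Inside, along the +y wall (y above 38 mm), a fixed rack of capped tubes stands up to 86 mm above the bench; the rest of the inside (x -73 to 73, y -78 to 38 mm) is empty, for the ice.
- lid (a joint): Lid hinge angle, rad: 0 fully shut, 1.57 upright, more leaning back, stop at 1.9. The hinge is stiff: the lid stays where it is left (2 to 4 N at its front edge moves it). Closing, it stops on the spring catch at about 0.08 (front edge some 15 mm proud); a push of about 10 N at the front edge snaps it past the catch to 0, where it stays.
- lid_hinge (a point): On the hinge line, middle of its length: the carrier's +x top edge, 110 mm above the bench; the line runs along the carrier's y. The point's frame turns with the lid: -x points from the hinge to the lid's front edge, z is the lid's outward normal (up when shut).
- lid_front (a point): On the lid's outer (upper) face, mid-width, 170 mm from the hinge line and 14.5 mm out along the lid's normal. The lid is 184 mm wide, 14 mm thick and reaches 173 mm from the hinge; a black tab 60 mm wide in the middle of the front edge reaches 193 mm, with a lip hanging 32 mm below the lid's underside that carries the bump for the catch.
- pan: White foam ice pan, fixed: open box 236 (x) x 104 (y) x 70 mm high, walls and floor 10 mm, so 216 x 84 mm inside and 60 mm deep. Origin: centre of its underside; x along its length, -x end roughly towards the robot. At the start the ice lies on its floor in the -x half (x below -10 mm); the +x half is empty.
- scoop: Steel ice scoop, about 160 g, standing by itself. Origin: centre of the underside of its flat floor, 90 (x) x 74 (y) x 2.5 mm, with 31 mm high sides and 35 mm high back; the open mouth is the -x edge (x = -45 mm). At its back an upright black handle, 22 (x) x 16 (y) mm, centred at x = +44, y = 0 (back face x = +55), rises 145 mm above the underside: grip it across y, 100 to 125 mm up.
- ice0: Ice piece 0: a rounded 24 mm cube, 13 g, slippery (friction about 0.15). Origin: its centre.
- ice1: Ice piece 1: a rounded 24 mm cube, 13 g, slippery (friction about 0.15). Origin: its centre.
- ice2: Ice piece 2: a rounded 24 mm cube, 13 g, slippery (friction about 0.15). Origin: its centre.
- ice3: Ice piece 3: a rounded 24 mm cube, 13 g, slippery (friction about 0.15). Origin: its centre.
- bottle: Bystander: white bottle, 64 mm across, 150 mm high. Origin: centre of its underside.
- kitbox: Bystander: closed white carton 110 x 150 x 60 mm. Origin: centre of its underside.
- tuberack: Bystander: low white rack 60 (x) x 130 (y) x 35 mm with four capped tubes up to 100 mm high. Origin: centre of its underside.

How it is judged:
On the way, in this order (a step that is already met when the one before it is completed fails the run):
1. all four pieces of ice are inside the carrier while its lid is open (horizontal distance between each of ice0, ice1, ice2, ice3 and carrier below 0.094 m and z of each of ice0, ice1, ice2, ice3 in the frame of carrier below 0.112 m and value of joint lid above 0.6 rad), for 0.2 s.
2. the scoop stands upright on the bench while the lid is still open (height (world z) of scoop below 0.006 m and angle between scoop's own z axis and vertical below 0.15 rad and value of joint lid above 0.6 rad and contact force between the fingers and scoop below 0.1 N), for 0.2 s.
3. the lid is shut past its catch (value of joint lid below 0.03 rad), for 0.2 s.
At the end, for the whole second after the job is handed in: The lid is shut past its catch (hinge below 0.03 rad); all four pieces of ice are inside the carrier below its rim; the scoop stands on the bench (underside within 6 mm of it, within 0.15 rad of upright), released and at rest (value of joint lid below 0.03 rad and horizontal distance between each of ice0, ice1, ice2, ice3 and carrier below 0.094 m and z of each of ice0, ice1, ice2, ice3 in the frame of carrier below 0.112 m and height (world z) of scoop below 0.006 m and angle between scoop's own z axis and vertical below 0.15 rad and linear speed of scoop below 0.03 m/s); the robot touches nothing.
It fails at once if the fingers touch the ice (contact force between the fingers and ice0 above 0.5 N or contact force between the fingers and ice1 above 0.5 N or contact force between the fingers and ice2 above 0.5 N or contact force between the fingers and ice3 above 0.5 N).
It fails at once if a bystander is pushed more than 30 mm or tipped (distance of any of bottle, kitbox, tuberack from where it was at the start of the episode above 0.03 m or angle between any of bottle, kitbox, tuberack's own z axis and vertical above 0.4 rad).
It also fails if it takes over 72 s, if anything falls off the work surface, if the arm or the gripper's body presses on something with over 40 N, if the wrist force passes 120 N, or if a joint passes its speed limit or range.

## Working session

There is one attempt and no reset: what is moved stays moved. The work goes in short steps, Python scripts to look and compute and a shell command to move; the robot and the scene stay as the last step left them, time stands still between calls to the robot, and variables do not carry over. Pictures are saved under pics/ and viewed, at most 10 in all, crops included, and the job is handed in when it is done.

```bash
ls; mkdir -p pics
cat > h.py <<'E'
import numpy as np,cv2
from plant import manip
def grab(n,f):
    d=manip.grab_frame(n); cv2.imwrite('pics/'+f,cv2.cvtColor(d['img'],cv2.COLOR_RGB2BGR)); return d
def ray(d,u,v):
    r=np.array(d['rotation'])@np.array([(u-d['cx'])/d['fx'],(v-d['cy'])/d['fy'],1]); return np.array(d['eye']),r
def onz(d,u,v,z):
    e,r=ray(d,u,v); return e+r*(z-e[2])/r[2]
def tri(d1,p1,d2,p2):
    e,r=ray(d1,*p1); f,s=ray(d2,*p2)
    a=np.linalg.lstsq(np.c_[r,-s],f-e,rcond=None)[0]; return (e+a[0]*r+f+a[1]*s)/2, np.linalg.norm(e+a[0]*r-f-a[1]*s)
E
python3 - <<'E'
from h import *
import pickle
D={}
for n in("scene","top"):
    d=grab(n,n+'0.png'); D[n]={k:v for k,v in d.items() if k!='img'}; print(n,d['eye'],d['fx'],np.round(d['rotation'],3).tolist())
pickle.dump(D,open('cal.pkl','wb'))
print(manip.state())
E
```

```text
pics
scene [0.84819804 1.03764132 0.83270663] 530.6612083853512 [-0.063, 0.115, 0.885, -0.447]
top [0.35217452 0.11739886 1.1808154 ] 535.2487655960634 [0.069, -0.663, 0.741, -0.078]
{'time': 0.1, 'joint_pos': array([ 1.15901378e+00,  5.33021632e-02,  1.61416640e+00, -3.93031889e-06,
        1.47604408e+00, -1.19031979e-01]), 'joint_vel': array([-8.27730715e-05, -2.53631413e-04, -9.21676843e-04, -3.20042891e-04,
        1.21775533e-04, -1.06158942e-03]), 'joint_efforts': array([ 4.49236832e-04, -3.94904816e+01, -3.71363211e+01, -1.06559030e-04,
        3.89633817e-03,  9.57401113e-06]), 'tool_pos': array([0.18015277, 0.59786727, 0.23017316]), 'tool_rot': array([-2.49921196e-04,  1.45852894e-01,  9.89305823e-01, -9.26894518e-04]), 'contact_force': array([0.32661386, 0.14900277, 0.16774306]), 'ft_torque': array([0.07525673, 0.00712986, 0.00855398]), 'grasp_force': 0.0, 'gripper_width': 0.9933876235605237}
```

Run:
```python
s=open('h.py').read()
s=s.replace("r=np.array(d['rotation'])@","r=Rot.from_quat(np.array(d['rotation'])[[1,2,3,0]]).as_matrix()@").replace("import manip","import manip\nfrom scipy.spatial.transform import Rotation as Rot")
s+="import pickle\ntry: C=pickle.load(open('cal.pkl','rb'))\nexcept Exception: C=None\n"
open('h.py','w').write(s)
```

```text
(no output)
```

View pics/top0.png

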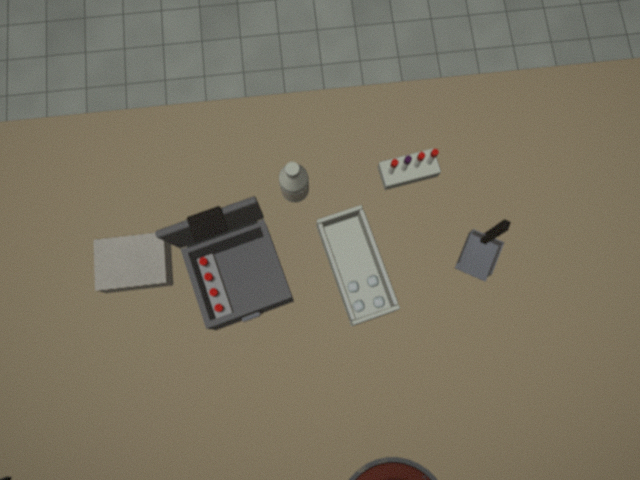

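View pics/scene0.png

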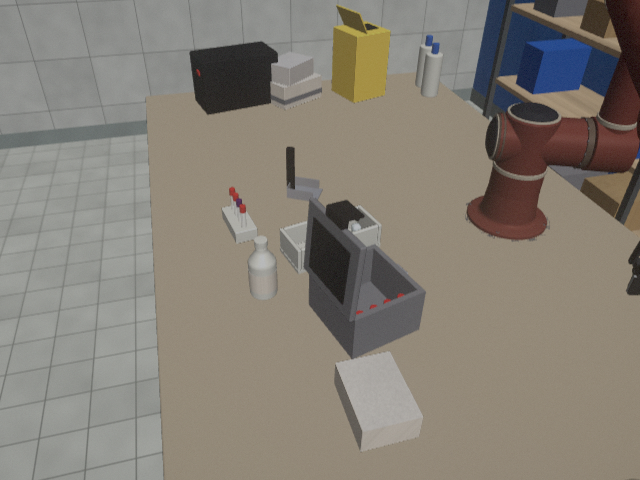

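Run:
```python
from h import *
a=cv2.imread('pics/top0.png'); b=cv2.imread('pics/scene0.png')
g=lambda i:np.clip(i.astype(float)*1.6,0,255).astype(np.uint8)
A=cv2.resize(g(a[195:335,300:520]),None,fx=3.6,fy=3.6,interpolation=cv2.INTER_CUBIC)  #792x504
cv2.imwrite('pics/topA.png',A)
B=cv2.resize(g(a[190:340,150:310]),None,fx=2.5,fy=2.5,interpolation=cv2.INTER_CUBIC) #400x375
S=cv2.resize(g(b[130:290,270:430]),None,fx=2.5,fy=2.5,interpolation=cv2.INTER_CUBIC)
o=np.zeros((400,800,3),np.uint8); o[:375,:400]=B; o[:,400:]=S
cv2.imwrite('pics/BS.png',o)
```

```text
(no output)
```

View pics/topA.png

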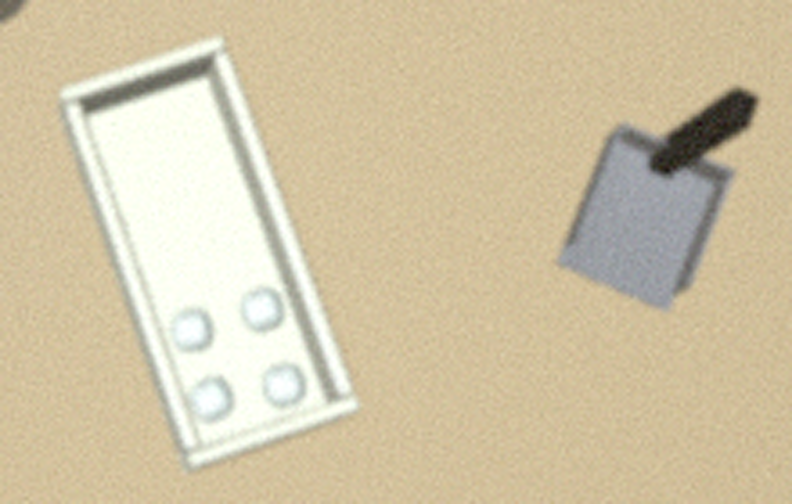

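View pics/BS.png

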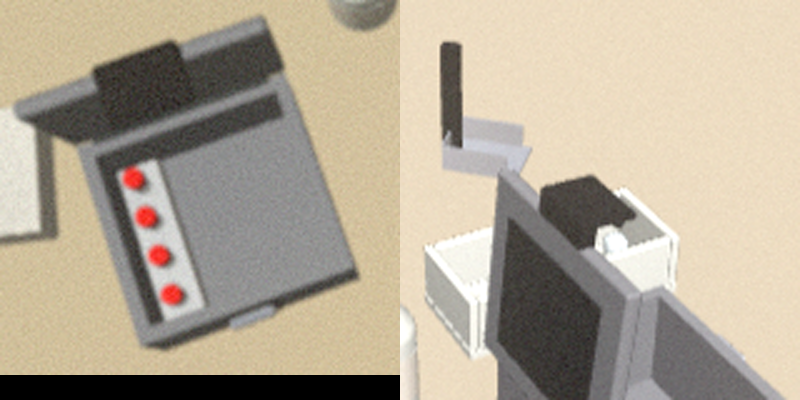

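Run:
```python
from h import *
T,S=C['top'],C['scene']
tA=lambda x,y:((x+.5)/3.6-.5+300,(y+.5)/3.6-.5+195)
tB=lambda x,y:((x+.5)/2.5-.5+150,(y+.5)/2.5-.5+190)
sS=lambda x,y:((x-400+.5)/2.5-.5+270,(y+.5)/2.5-.5+130)
P=lambda n,p,z:print(n,onz(T,*p,z).round(4))
for n,p in dict(fl=(62,93),fr=(220,40),nl=(190,467),nr=(357,405)).items():P('pan '+n,tA(*p),.07)
for p in [(192,330),(262,308),(211,398),(284,384)]:P('ice',tA(*p),.022)
P('mouthL',tA(557,263),.002);P('mouthR',tA(668,308),.002)
P('backL',tA(622,124),.033);P('backR',tA(734,172),.033)
P('htop',tA(742,101),.145)
print(tri(T,tA(742,101),S,sS(451,44)))
print('pan far left',tri(T,tA(62,93),S,sS(474,272)), 'pan far-right',tri(T,tA(220,40),S,sS(427,245)))
print('nr',tri(T,tA(357,405),S,sS(622,190)))
for n,p in dict(fl=(142,345),fr=(357,272),bl=(78,150),br=(285,76)).items():P('car '+n,tB(*p),.11)
P('lidtopL',tB(18,104),.27);P('lidtopR',tB(262,18),.27)
P('bottletop',(292,169),.15);P('rack',(383,163),.035);P('rack',(439,152),.035);P('kit',(165,236),.06);P('kit',(94,240),.06)
```

```text
pan fl [0.6158 0.0895 0.07  ]
pan fr [ 0.6376 -0.0077  0.07  ]
pan nl [0.3903 0.0413 0.07  ]
pan nr [ 0.4145 -0.0581  0.07  ]
ice [0.4727 0.0267 0.022 ]
ice [ 0.4812 -0.0169  0.022 ]
ice [0.431  0.0205 0.022 ]
ice [ 0.4344 -0.024   0.022 ]
mouthL [ 0.4908 -0.204   0.002 ]
mouthR [ 0.4557 -0.2672  0.002 ]
backL [ 0.5673 -0.249   0.033 ]
backR [ 0.5303 -0.3115  0.033 ]
htop [ 0.5518 -0.2814  0.145 ]
(array([ 0.55027308, -0.28120226,  0.14290855]), np.float64(0.004102288242144719))
pan far left (array([0.61154353, 0.08907887, 0.09966205]), np.float64(0.005905877694535131)) pan far-right (array([ 0.63807127, -0.00788733,  0.06856948]), np.float64(0.00020327534188280586))
nr (array([ 0.41559851, -0.059424  ,  0.06421868]), np.float64(0.0017905035418606082))
car fl [0.4145 0.3308 0.11  ]
car fr [0.4528 0.1565 0.11  ]
car bl [0.5763 0.3718 0.11  ]
car br [0.6192 0.199  0.11  ]
lidtopL [0.58   0.3733 0.27  ]
lidtopR [0.623  0.1992 0.27  ]
bottletop [0.7086 0.1296 0.15  ]
rack [ 0.7398 -0.0741  0.035 ]
rack [ 0.7517 -0.2037  0.035 ]
kit [0.6203 0.4157 0.06  ]
kit [0.6284 0.5666 0.06  ]
```

```bash
cat >> h.py <<'E'
def go(x,y,z,yaw=None):
    s=manip.state(); q=s['tool_rot']; R=Rot.from_quat(q[[1,2,3,0]]).as_matrix()
    y0=np.degrees(np.arctan2(R[1,0],R[0,0])); d=R.T@(np.array([x,y,z])-s['tool_pos'])/.12
    t=0 if yaw is None else -((yaw-y0+180)%360-180)/180
    print('t',round(s['time'],2),'pos',s['tool_pos'].round(4),'yaw',y0.round(2),'tilt',R[:,2].round(4),'F',np.round(s['contact_force'],1),'w',round(s['gripper_width'],3),'| shift',d.round(3),'roll',round(t,4),'j',s['joint_pos'].round(2))
E
for i in 1 2 3 4 5 6; do python3 -m pendant '[[1,[-0.36,-0.44,0],0],[1,[-0.72,-0.87,0],0],[1,[-0.72,-0.87,0],0]]' | tail -c 400; done
python3 -c "
from h import *
go(.550,-.281,.231,150)"
```

```text
time: 0.4
tool_pos: [0.2332, 0.4712, 0.2303]
tool_rot: [-0.0, 0.146, 0.989, -0.001]
contact_force: [0.4, -0.1, -0.1]
gripper_width: 1.001
grasp_force: 0.0
time: 0.7
tool_pos: [0.2859, 0.3462, 0.2307]
tool_rot: [0.0, 0.146, 0.989, -0.0]
contact_force: [0.7, 0.3, 1.2]
gripper_width: 1.0
grasp_force: 0.0
time: 1.0
tool_pos: [0.3384, 0.2214, 0.2309]
tool_rot: [0.0, 0.146, 0.989, -0.0]
contact_force: [0.3, -0.5, -0.0]
gripper_width: 1.003
grasp_force: 0.0
time: 1.3
tool_pos: [0.391, 0.0963, 0.231]
tool_rot: [0.0, 0.147, 0.989, -0.0]
contact_force: [0.5, 0.7, 0.6]
gripper_width: 1.001
grasp_force: 0.0
time: 1.6
tool_pos: [0.4436, -0.0288, 0.231]
tool_rot: [-0.0, 0.147, 0.989, -0.0]
contact_force: [-0.7, 0.2, 0.6]
gripper_width: 1.005
grasp_force: 0.0
time: 1.9
tool_pos: [0.4962, -0.1537, 0.2307]
tool_rot: [-0.0, 0.147, 0.989, -0.0]
contact_force: [-0.6, 0.6, 0.0]
gripper_width: 1.001
grasp_force: 0.0
t 1.9 pos [ 0.4962 -0.1537  0.2307] yaw 163.11 tilt [-7.e-04  0.e+00 -1.e+00] F [-0.6  0.6  0. ] w 1.001 | shift [-0.737 -0.885 -0.003] roll 0.0729 j [-0.44 -0.2   1.86 -0.    1.49 -1.72]
```

```bash
python3 -m pendant '[[1,[-0.36,-0.44,0],0.03],[1,[-0.737,-0.885,0],0.073],[1,[-0.737,-0.885,0],0.073],[1,[-0.737,-0.885,0],0.073]]' | tail -c 400;
python3 -c "
from h import *
go(.550,-.281,.093,150)
d=grab('wrist','w1.png');print(np.round(d['tool_from_camera'],4).tolist(),d['fx'],d['cx'],d['cy'])"
```

```text
time: 2.3
tool_pos: [0.5503, -0.2819, 0.2298]
tool_rot: [-0.001, 0.26, 0.966, -0.0]
contact_force: [-0.5, -0.5, -0.3]
gripper_width: 0.999
grasp_force: 0.0
t 2.3 pos [ 0.5503 -0.2819  0.2298] yaw 149.86 tilt [-0.0016  0.     -1.    ] F [-0.5 -0.5 -0.3] w 0.999 | shift [0.004 0.007 1.14 ] roll -0.0008 j [-0.59  0.04  1.63 -0.    1.47 -1.64]
[[0.0005, -0.9652, -0.2616, 0.0672], [1.0, 0.0007, -0.001, -0.0002], [0.0011, -0.2616, 0.9652, -0.1422], [0.0, 0.0, 0.0, 1.0]] 336.21012032918077 317.9418559722703 236.69769059166657
```

View pics/w1.png

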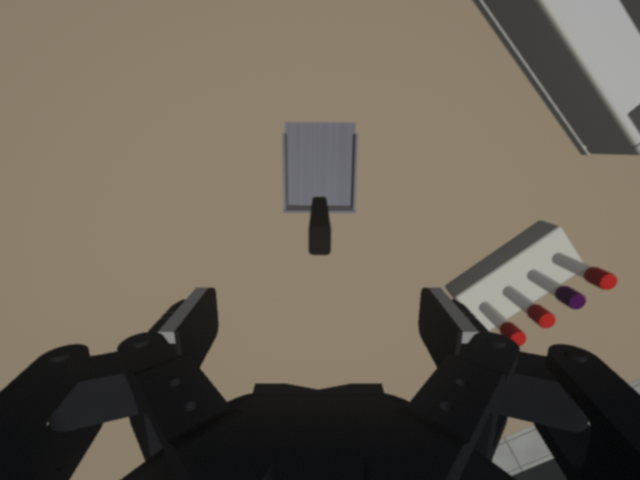

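```bash
python3 -m pendant '[[1,[0.02,0.007,0.4],0],[1,[0.02,0.007,0.8],0],[1,[0.02,0.007,1.0],0],[1,[0.02,0.007,1.0],0]]' | tail -c 400;python3 -m pendant '[[1,[0,0,0.07],0],[1,[0,0,0.14],0],[1,[0,0,0.14],0],[0,[0,0,0.14],0],[0,[0,0,0.14],0],[0,[0,0,0.14],0],[0,[0,0,0.14],0],[0,[0,0,0.14],0],[0,[0,0,0.14],0],[0,[0,0,0.14],0]]' | tail -c 400;
python3 -c "
from h import *
go(.550,-.281,.19,150)"
```

```text
time: 2.75
tool_pos: [0.5447, -0.2728, 0.1057]
tool_rot: [-0.005, 0.258, 0.966, 0.002]
contact_force: [0.2, 0.4, -0.4]
gripper_width: 0.998
grasp_force: 0.0
time: 3.75
tool_pos: [0.5482, -0.2763, 0.0944]
tool_rot: [-0.0, 0.258, 0.966, -0.0]
contact_force: [0.1, 0.2, -0.1]
gripper_width: 0.18
grasp_force: 59.6
t 3.75 pos [ 0.5482 -0.2763  0.0944] yaw 150.08 tilt [-1.e-04  0.e+00 -1.e+00] F [ 0.1  0.2 -0.1] w 0.18 | shift [-0.032 -0.027 -0.797] roll 0.0004 j [-0.59  0.15  1.75 -0.    1.25 -1.64]
```

```bash
python3 -m pendant '[[0,[0,0,-0.25],0],[0,[0,0,-0.65],0],[0,[0,0,-0.95],0],[0,[0,0,-0.95],0]]' | tail -c 200;for i in 1 2; do python3 -m pendant '[[0,[0.16,0.4,0],0],[0,[0.32,0.81,0],0],[0,[0.32,0.81,0],0]]' | tail -c 200; done
python3 -m pendant '[[0,[0.16,0.4,0],-0.04],[0,[0.32,0.81,0],-0.08],[0,[0.32,0.81,0],-0.12],[0,[0.32,0.81,0],-0.16],[0,[0.32,0.81,0],-0.2],[0,[0.32,0.81,0],-0.235],[0,[0.32,0.81,0],-0.235]]' | tail -c 200
python3 -c "
from h import *
go(.5937,.0337,.2,192.4)
grab('wrist','w2.png');d=grab('top','t2.png')
a=cv2.imread('pics/w2.png');b=cv2.imread('pics/t2.png')
g=lambda i:np.clip(i.astype(float)*1.8,0,255).astype(np.uint8)
o=np.zeros((480,800,3),np.uint8);o[:,:500]=g(a[:,70:570]);o[:450,500:]=g(cv2.resize(b[190:340,310:410],None,fx=3,fy=3))
cv2.imwrite('pics/c2.png',o)
"
```

```text
time: 4.15
tool_pos: [0.5513, -0.2781, 0.2161]
tool_rot: [0.006, 0.258, 0.966, -0.002]
contact_force: [0.9, -0.4, -1.0]
gripper_width: 0.181
grasp_force: 59.4
time: 4.45
tool_pos: [0.5631, -0.168, 0.2065]
tool_rot: [-0.002, 0.256, 0.967, 0.001]
contact_force: [-0.1, -0.3, -1.7]
gripper_width: 0.182
grasp_force: 59.8
time: 4.75
tool_pos: [0.5782, -0.065, 0.2068]
tool_rot: [-0.001, 0.256, 0.967, 0.001]
contact_force: [-0.6, -0.6, -2.1]
gripper_width: 0.175
grasp_force: 60.1
time: 5.45
tool_pos: [0.5934, 0.0332, 0.207]
tool_rot: [-0.001, -0.108, 0.994, -0.0]
contact_force: [0.3, -0.6, -1.7]
gripper_width: 0.181
grasp_force: 60.3
t 5.45 pos [0.5934 0.0332 0.207 ] yaw -167.65 tilt [-2.1e-03 -3.0e-04 -1.0e+00] F [ 0.3 -0.6 -1.7] w 0.181 | shift [-0.004  0.003  0.059] roll -0.0003 j [-0.07 -0.    1.71 -0.    1.44 -1.86]
```

View pics/c2.png

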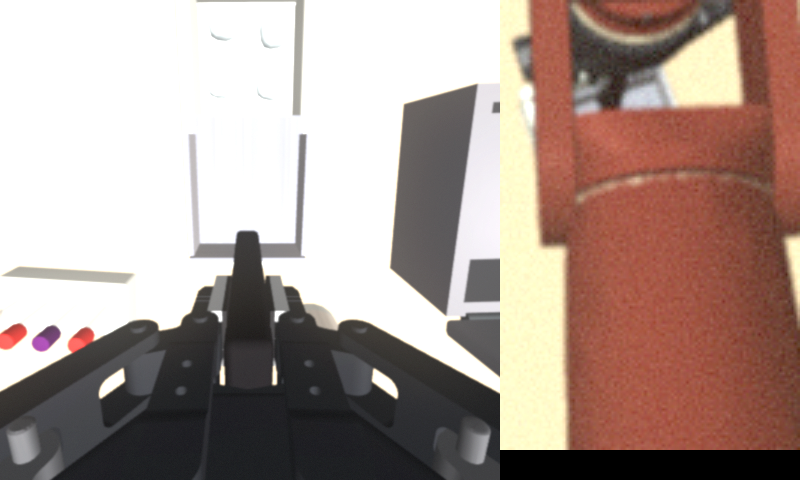

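```bash
python3 -c "
from h import *
a=cv2.imread('pics/w2.png')[0:200,220:420].astype(float)
lo,hi=110,235
a=np.clip((a-lo)/(hi-lo)*255,0,255).astype(np.uint8)
cv2.imwrite('pics/c3.png',cv2.resize(a,None,fx=3,fy=3,interpolation=cv2.INTER_CUBIC))"
```

```text
(no output)
```

View pics/c3.png

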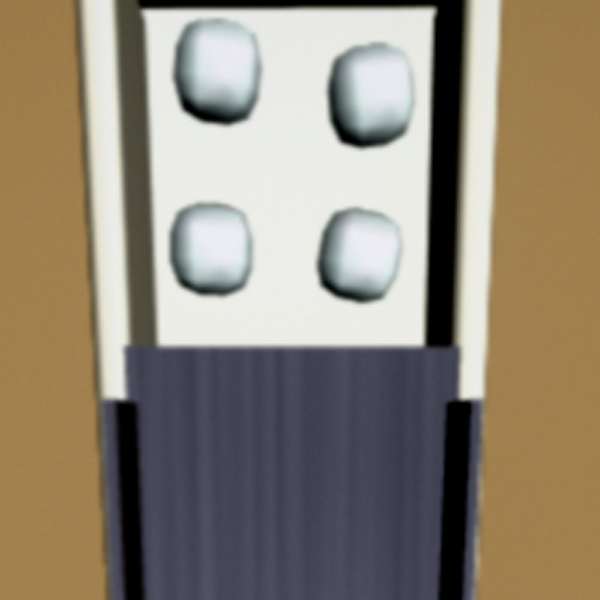

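```bash
python3 -m pendant '[[0,[0,-0.004,0.25],0],[0,[0,-0.004,0.5],0],[0,[0,-0.004,0.7],0],[0,[0,-0.004,0.78],0],[0,[0,-0.004,0.81],0],[0,[0,-0.004,0.83],0],[0,[0,-0.004,0.83],0]]' | tail -c 200;python3 -m pendant '[[0,[0,0,0.01],0],[0,[0,0,0.02],0],[0,[0,0,0.02],0]]' | tail -c 200
python3 -c "
from h import *
go(.5937,.0337,.1044,192.4)"
```

```text
time: 6.25
tool_pos: [0.5948, 0.0333, 0.1102]
tool_rot: [0.001, -0.108, 0.994, -0.0]
contact_force: [0.8, 0.9, -2.8]
gripper_width: 0.182
grasp_force: 60.3
time: 6.55
tool_pos: [0.5942, 0.0335, 0.1069]
tool_rot: [0.0, -0.108, 0.994, -0.0]
contact_force: [0.2, -0.2, -2.2]
gripper_width: 0.182
grasp_force: 60.3
t 6.55 pos [0.5942 0.0335 0.1069] yaw -167.62 tilt [ 6.e-04 -1.e-04 -1.e+00] F [ 0.2 -0.2 -2.2] w 0.182 | shift [0.003 0.003 0.021] roll -0.0001 j [-0.07  0.09  1.79 -0.    1.26 -1.86]
```

Lower by millimetres until contact shows in the force.

```bash
for i in 1 2 3; do python3 -m pendant '[[0,[0,0,0.008],0],[0,[0,0,0.008],0]]' | sed -n '2p;4p'; done
```

```text
tool_pos: [0.5939, 0.0335, 0.1055]
contact_force: [-0.2, -0.7, -2.3]
tool_pos: [0.5939, 0.0335, 0.1044]
contact_force: [-0.4, -0.9, -2.1]
tool_pos: [0.5942, 0.0334, 0.1043]
contact_force: [-0.8, -0.4, 1.6]
```

```bash
python3 -m pendant '[[0,[0.05,0,0],0],[0,[0.13,0,0],0],[0,[0.21,0,0],0],[0,[0.29,0,0],0],[0,[0.37,0,0],0],[0,[0.45,0,0],0],[0,[0.52,0,0],0],[0,[0.58,0,0],0],[0,[0.64,0,0],0],[0,[0.7,0,0],0]]' | sed -n '2p;4p';python3 -m pendant '[[0,[0.03,0,0],0],[0,[0.06,0,0],0],[0,[0.08,0,0],0],[0,[0.09,0,0],0]]' | sed -n '1,4p'
python3 -c "
from h import *
go(.5937,.0337,.1044,192.4)
grab('wrist','w4.png')
a=cv2.imread('pics/w4.png')[20:270,180:460].astype(float)
lo,hi=60,235
a=np.clip((a-lo)/(hi-lo)*255,0,255).astype(np.uint8)
cv2.imwrite('pics/c4.png',cv2.resize(a,None,fx=2,fy=2,interpolation=cv2.INTER_CUBIC))"
```

```text
tool_pos: [0.5122, 0.0153, 0.1043]
contact_force: [4.3, -0.0, 5.4]
time: 8.55
tool_pos: [0.5018, 0.013, 0.1043]
tool_rot: [0.001, -0.108, 0.994, -0.0]
contact_force: [2.2, -0.2, 3.2]
t 8.55 pos [0.5018 0.013  0.1043] yaw -167.63 tilt [ 2.e-03 -1.e-04 -1.e+00] F [ 2.2 -0.2  3.2] w 0.18 | shift [-0.785  0.005  0.001] roll -0.0001 j [-0.12 -0.13  2.01  0.    1.26 -1.91]
```

View pics/c4.png

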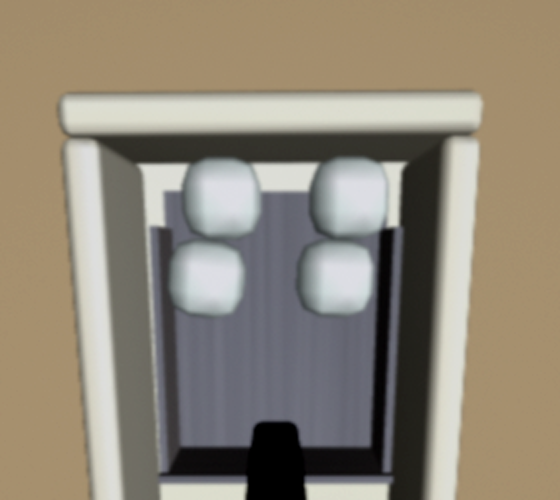

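```bash
python3 -m pendant '[[0,[0.02,0,0],0],[0,[0.04,0,0],0],[0,[0.055,0,0],0],[0,[0.055,0,0],0]]' | sed -n '1,4p'
python3 -m pendant '[[0,[-0.005,0,-0.02],0],[0,[-0.005,0,-0.06],0],[0,[-0.005,0,-0.14],0],[0,[-0.005,0,-0.26],0],[0,[-0.005,0,-0.38],0],[0,[-0.005,0,-0.5],0],[0,[-0.005,0,-0.62],0],[0,[-0.005,0,-0.72],0],[0,[-0.005,0,-0.78],0],[0,[-0.005,0,-0.8],0]]' | sed -n '1,4p'
python3 -c "
from h import *
go(.5937,.0337,.1044,192.4)
grab('wrist','w5.png')
a=cv2.imread('pics/w5.png')[20:270,180:460].astype(float)
lo,hi=60,235
a=np.clip((a-lo)/(hi-lo)*255,0,255).astype(np.uint8)
cv2.imwrite('pics/c5.png',cv2.resize(a,None,fx=2,fy=2,interpolation=cv2.INTER_CUBIC))"
```

```text
time: 9.0
tool_pos: [0.4953, 0.0115, 0.1043]
tool_rot: [0.001, -0.108, 0.994, -0.0]
contact_force: [3.2, 0.4, 6.1]
time: 10.0
tool_pos: [0.496, 0.0118, 0.2009]
tool_rot: [0.001, -0.108, 0.994, -0.0]
contact_force: [-0.3, -0.2, -2.3]
t 10.0 pos [0.496  0.0118 0.2009] yaw -167.62 tilt [ 1.6e-03 -2.0e-04 -1.0e+00] F [-0.3 -0.2 -2.3] w 0.182 | shift [-0.833  0.004  0.806] roll -0.0001 j [-0.13 -0.24  1.94 -0.    1.44 -1.91]
```

View pics/c5.png

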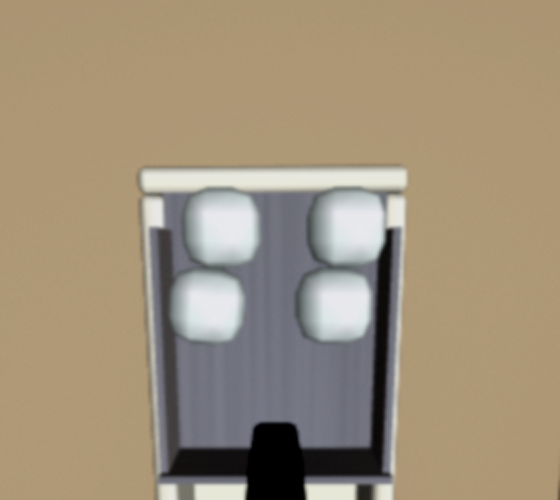

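```bash
python3 -m pendant '[[0,[0.25,0,-0.02],0],[0,[0.45,0,-0.05],0],[0,[0.6,0,-0.09],0],[0,[0.7,0,-0.13],0],[0,[0.76,0,-0.17],0],[0,[0.79,0,-0.2],0],[0,[0.8,0,-0.22],0],[0,[0.8,0,-0.22],0]]' | sed -n '1,4p'
python3 -m pendant '[[0,[0,0,0],0.005],[0,[0,0,0],0.02],[0,[0,0,0],0.045],[0,[0,0,0],0.075],[0,[0,0,0],0.105],[0,[0,0,0],0.14],[0,[0,0,0],0.175],[0,[0,0,0],0.21],[0,[0,0,0],0.245],[0,[0,0,0],0.28]]' | sed -n '1,4p'
python3 -m pendant '[[0,[0,0,0],0.035],[0,[0,0,0],0.07],[0,[0,0,0],0.105],[0,[0,0,0],0.14],[0,[0,0,0],0.175],[0,[0,0,0],0.21],[0,[0,0,0],0.245],[0,[0,0,0],0.28],[0,[0,0,0],0.315],[0,[0,0,0],0.35]]' | sed -n '1,4p'
python3 -m pendant '[[0,[0,0,0],0.035],[0,[0,0,0],0.07],[0,[0,0,0],0.105],[0,[0,0,0],0.14],[0,[0,0,0],0.175],[0,[0,0,0],0.21],[0,[0,0,0],0.245],[0,[0,0,0],0.275],[0,[0,0,0],0.3],[0,[0,0,0],0.32]]' | sed -n '1,4p'
python3 -c "
from h import *
go(.3354,.2013,.225,13.3)
grab('wrist','w6.png');grab('scene','s6.png')
"
```

```text
time: 10.85
tool_pos: [0.4021, -0.0088, 0.2264]
tool_rot: [0.0, -0.108, 0.994, -0.0]
contact_force: [0.5, 0.9, -1.8]
time: 11.85
tool_pos: [0.4018, -0.0087, 0.2256]
tool_rot: [-0.0, 0.328, 0.945, -0.0]
contact_force: [-0.2, -0.1, -1.8]
time: 12.85
tool_pos: [0.4018, -0.0087, 0.2256]
tool_rot: [-0.0, 0.773, 0.634, -0.0]
contact_force: [-1.0, -0.3, -2.4]
time: 13.85
tool_pos: [0.4017, -0.0086, 0.2255]
tool_rot: [-0.0, 0.983, 0.184, -0.001]
contact_force: [0.2, 0.2, -1.9]
t 13.85 pos [ 0.4017 -0.0086  0.2255] yaw 21.2 tilt [-1.3e-03  2.0e-04 -1.0e+00] F [ 0.2  0.2 -1.9] w 0.178 | shift [ 0.117 -1.831  0.005] roll 0.0439 j [-0.21 -0.52  2.11 -0.    1.56  0.99]
```

```bash
cat >> h.py <<'E'
def blobs(f):
    a=cv2.imread('pics/'+f).min(axis=2)[80:255,260:380]; m=(a>150).astype(np.uint8)
    n,l,s,c=cv2.connectedComponentsWithStats(m); print([(s[i,4],(c[i]+[260,80]).round().tolist()) for i in range(1,n) if s[i,4]>100])
E
python3 -c "
from h import *
blobs('w5.png');blobs('w6.png')"
python3 -m pendant '[[0,[0.01,-0.05,0],0.01],[0,[0.02,-0.15,0],0.025],[0,[0.03,-0.3,0],0.04],[0,[0.04,-0.47,0],0.044],[0,[0.05,-0.64,0],0.044],[0,[0.06,-0.78,0],0.044],[0,[0.06,-0.87,0],0.044],[0,[0.06,-0.92,0],0.044],[0,[0.06,-0.92,0],0.044]]' | sed -n '1,4p'
python3 -c "
from h import *
go(.3354,.2013,.225,13.3)"
```

```text
[(np.int32(3805), [323.0, 124.0]), (np.int32(299), [377.0, 211.0]), (np.int32(1070), [284.0, 173.0]), (np.int32(1017), [349.0, 173.0])]
[(np.int32(355), [282.0, 98.0]), (np.int32(3196), [338.0, 99.0]), (np.int32(932), [288.0, 157.0]), (np.int32(973), [350.0, 156.0]), (np.int32(847), [281.0, 198.0]), (np.int32(897), [344.0, 197.0])]
time: 14.85
tool_pos: [0.3681, 0.097, 0.2259]
tool_rot: [0.0, 0.993, 0.118, -0.0]
contact_force: [0.0, -0.0, -2.1]
t 14.85 pos [0.3681 0.097  0.2259] yaw 13.54 tilt [-2.e-04 -1.e-04 -1.e+00] F [ 0.  -0.  -2.1] w 0.181 | shift [-0.061 -0.909  0.008] roll 0.0013 j [ 0.06 -0.59  2.15 -0.    1.59  1.4 ]
```

```bash
python3 -m pendant '[[0,[-0.01,-0.05,0],0],[0,[-0.02,-0.15,0],0],[0,[-0.03,-0.3,0],0],[0,[-0.04,-0.47,0],0],[0,[-0.05,-0.64,0],0],[0,[-0.06,-0.78,0],0],[0,[-0.06,-0.87,0],0],[0,[-0.06,-0.91,0],0],[0,[-0.06,-0.91,0],0]]' | sed -n '1,4p'
python3 -c "
from h import *
go(.3354,.2013,.225,13.3)
grab('wrist','w7.png');blobs('w7.png')
a=cv2.imread('pics/w7.png')[0:300,120:520].astype(float)
lo,hi=40,215
a=np.clip((a-lo)/(hi-lo)*255,0,255).astype(np.uint8)
cv2.imwrite('pics/c7.png',cv2.resize(a,None,fx=2,fy=2,interpolation=cv2.INTER_CUBIC))"
```

```text
time: 15.75
tool_pos: [0.3358, 0.2013, 0.226]
tool_rot: [0.0, 0.993, 0.117, -0.0]
contact_force: [0.4, -0.5, -2.0]
t 15.75 pos [0.3358 0.2013 0.226 ] yaw 13.49 tilt [-1.e-04 -3.e-04 -1.e+00] F [ 0.4 -0.5 -2. ] w 0.177 | shift [-0.003 -0.001  0.008] roll 0.0011 j [ 0.35 -0.56  2.13 -0.    1.57  1.68]
[(np.int32(978), [289.0, 158.0]), (np.int32(1034), [348.0, 157.0]), (np.int32(897), [283.0, 198.0]), (np.int32(950), [344.0, 198.0])]
```

```bash
python3 -m pendant '[[0,[0.2,0,0],0],[0,[0.6,0,0],0],[0,[1,0,0],0],[0,[0.6,0,0],0],[0,[0.6,0,0],0],[0,[0.6,0,0],0]]' | sed -n '1,4p'
python3 -c "
from h import *
go(.3354,.2013,.225,13.3)
grab('wrist','w8.png');blobs('w8.png')
grab('top','t8.png')
a=cv2.imread('pics/w8.png')[0:300,120:520].astype(float)
lo,hi=40,215
a=np.clip((a-lo)/(hi-lo)*255,0,255).astype(np.uint8)
cv2.imwrite('pics/c8.png',cv2.resize(a,None,fx=2,fy=2,interpolation=cv2.INTER_CUBIC))"
```

```text
time: 16.4
tool_pos: [0.4057, 0.2172, 0.2239]
tool_rot: [0.001, 0.993, 0.117, -0.002]
contact_force: [-0.3, -1.0, -1.1]
t 16.4 pos [0.4057 0.2172 0.2239] yaw 13.4 tilt [-0.0035 -0.0016 -1.    ] F [-0.3 -1.  -1.1] w 0.178 | shift [-0.601 -0.007 -0.007] roll 0.0006 j [ 0.33 -0.35  1.99 -0.    1.51  1.67]
[]
```

```bash
python3 -c "
from h import *
a=cv2.imread('pics/w8.png')
m=((a.min(axis=2)>130)).astype(np.uint8)
n,l,s,c=cv2.connectedComponentsWithStats(m); print([(s[i].tolist(),c[i].round().tolist()) for i in range(1,n) if s[i,4]>60])
s=manip.state()
"
```

```text
[([12, 0, 96, 24, 1209], [74.0, 8.0]), ([203, 0, 50, 163, 4150], [232.0, 83.0]), ([297, 0, 30, 24, 553], [310.0, 10.0]), ([334, 0, 306, 429, 74446], [512.0, 207.0]), ([539, 0, 101, 6, 562], [592.0, 2.0]), ([0, 5, 303, 422, 72462], [105.0, 217.0]), ([331, 8, 27, 33, 731], [344.0, 24.0]), ([293, 43, 27, 31, 679], [306.0, 58.0]), ([330, 53, 28, 31, 692], [343.0, 68.0]), ([261, 108, 112, 129, 11579], [316.0, 173.0]), ([171, 371, 22, 25, 233], [182.0, 383.0]), ([444, 371, 22, 25, 233], [454.0, 383.0])]
```

View pics/c8.png

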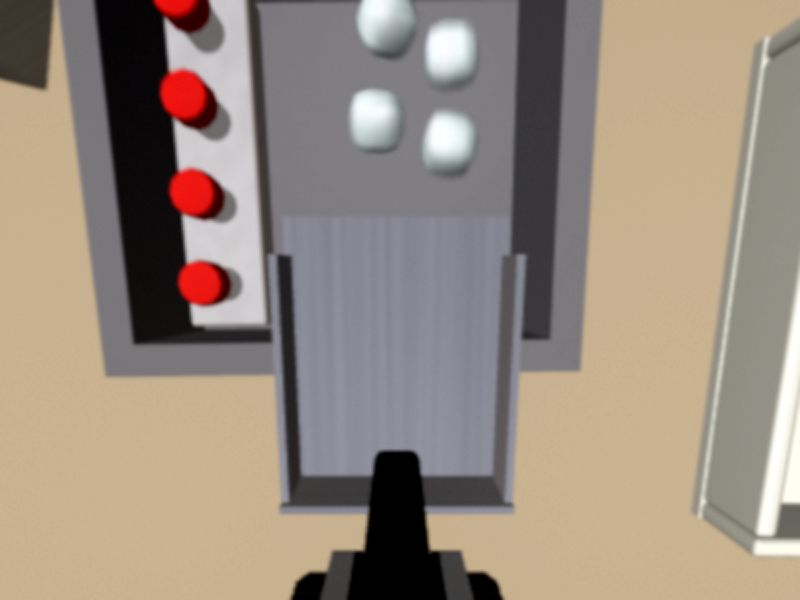

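```bash
python3 -m pendant '[[0,[-0.2,0,0],0],[0,[-0.5,0,0],0],[0,[-0.6,0,0],0],[0,[-0.6,0,0],0]]' | sed -n '1,2p'
for i in 1 2 3 4; do python3 -m pendant '[[0,[0,0.3,0],0],[0,[0,0.65,0],0],[0,[0,0.9,0],0],[0,[0,0.9,0],0]]' | sed -n '1,2p'; done
python3 -m pendant '[[0,[0,0,0.3],0],[0,[0,0,0.6],0],[0,[0,0,0.85],0],[0,[0,0,0.98],0],[0,[0,0,0.98],0]]' | sed -n '1,4p'
python3 -c "
from h import *
go(.43,-.23,.0944,13.3)"
```

```text
time: 16.9
tool_pos: [0.3358, 0.2012, 0.2289]
time: 17.3
tool_pos: [0.3628, 0.0934, 0.2282]
time: 17.7
tool_pos: [0.3874, -0.0112, 0.2277]
time: 18.1
tool_pos: [0.4124, -0.1157, 0.2273]
time: 18.5
tool_pos: [0.4376, -0.2202, 0.2269]
time: 19.0
tool_pos: [0.4351, -0.2158, 0.1058]
tool_rot: [-0.002, 0.993, 0.118, -0.002]
contact_force: [-0.2, 0.5, -2.2]
t 19.0 pos [ 0.4351 -0.2158  0.1058] yaw 13.57 tilt [-0.0042  0.0039 -1.    ] F [-0.2  0.5 -2.2] w 0.175 | shift [-0.069  0.106  0.095] roll 0.0015 j [-0.61 -0.17  2.04  0.    1.27  0.72]
```

```bash
python3 -m pendant '[[0,[0,0,0.03],0],[0,[0,0,0.05],0],[0,[0,0,0.05],0]]' | sed -n '2p;4p'
for i in 1 2 3 4; do python3 -m pendant '[[0,[0,0,0.01],0],[0,[0,0,0.01],0]]' | sed -n '2p;4p'; done
```

```text
tool_pos: [0.4371, -0.219, 0.1036]
contact_force: [0.1, -0.5, -2.1]
tool_pos: [0.4366, -0.2191, 0.1017]
contact_force: [-0.5, 0.5, -0.7]
tool_pos: [0.4363, -0.2189, 0.1]
contact_force: [-0.6, -0.1, -1.8]
tool_pos: [0.4362, -0.2189, 0.0986]
contact_force: [0.2, -0.4, -2.2]
tool_pos: [0.4362, -0.2188, 0.0974]
contact_force: [-0.0, -0.3, -2.0]
```

```bash
for i in 1 2 3; do python3 -m pendant '[[0,[0,0,0.01],0],[0,[0,0,0.01],0]]' | sed -n '2p;4p'; done
```

```text
tool_pos: [0.4362, -0.2188, 0.0962]
contact_force: [0.4, 0.4, -1.5]
tool_pos: [0.4363, -0.2188, 0.095]
contact_force: [0.2, 0.3, -1.7]
tool_pos: [0.4366, -0.2191, 0.0946]
contact_force: [-1.1, 1.1, 1.4]
```

```bash
python3 -m pendant '[[1,[0,0,0],0],[1,[0,0,0],0],[1,[0,0,0],0],[1,[0,0,0],0],[1,[0,0,0],0],[1,[0,0,0],0],[1,[0,0,0],0],[1,[0,0,0],0]]' | sed -n '1,9p'
python3 -m pendant '[[1,[0,0,-0.1],0],[1,[0,0,-0.4],0],[1,[0,0,-0.8],0],[1,[0,0,-1],0],[1,[0,0,-1],0]]' | sed -n '1,9p'
python3 -m pendant '[[0,[0,0,-0.4],0],[0,[0,0,-0.8],0],[0,[0,0,-1],0],[0,[0,0,-1],0]]' | sed -n '1,2p'
python3 -c "
from h import *
grab('top','t9.png');grab('wrist','w9.png')
d=C['top']
# lid position check from the images: compare lid in t9 with t0
a=cv2.imread('pics/top0.png').astype(int);b=cv2.imread('pics/t9.png').astype(int)
print('lid region diff',abs(a-b)[195:250,155:270].mean(),'bystanders',abs(a-b)[150:205,270:312].mean(),abs(a-b)[230:292,90:160].mean(),abs(a-b)[145:190,375:445].mean())
go(.43,-.23,.0944,13.3)"
```

```text
time: 21.5
tool_pos: [0.4364, -0.2189, 0.094]
tool_rot: [-0.0, 0.993, 0.117, -0.0]
contact_force: [0.2, 0.9, 0.1]
gripper_width: 1.0
grasp_force: 0.0
time: 22.0
tool_pos: [0.4388, -0.2206, 0.2207]
tool_rot: [0.004, 0.993, 0.117, 0.004]
contact_force: [-0.1, 0.3, 0.1]
gripper_width: 1.005
grasp_force: 0.0
time: 22.4
tool_pos: [0.4376, -0.2198, 0.3391]
lid region diff 5.061080368906456 bystanders 3.977922077922078 4.145161290322581 4.048571428571429
t 22.5 pos [ 0.4362 -0.2188  0.3336] yaw 13.46 tilt [-4.e-04  2.e-04 -1.e+00] F [ 0.4 -0.3 -0.5] w 0.147 | shift [-0.071  0.079  1.993] roll 0.0009 j [-0.62 -0.32  1.78 -0.    1.68  0.72]
```

Run:
```python
from h import *
T,S=C['top'],C['scene']
tB=lambda x,y:((x+.5)/2.5-.5+150,(y+.5)/2.5-.5+190)
sS=lambda x,y:((x-400+.5)/2.5-.5+270,(y+.5)/2.5-.5+130)
c=np.array([.5157,.2645]);a=np.radians(13.3);M=np.array([[np.cos(a),np.sin(a)],[-np.sin(a),np.cos(a)]])
for t,s in [((262,18),(500,170)),((18,104),(638,295)),((275,70),(500,390))]:
    p,e=tri(T,tB(*t),S,sS(*s)); print(p.round(4),e.round(4),'car',(M@(p[:2]-c)).round(4))
for t in [(262,18),(18,104),(93,66),(182,42),(195,98),(112,125),(283,70)]:
  for z in (.28,.3):
    p=onz(T,*tB(*t),z);print(t,z,(M@(p[:2]-c)).round(4))
```

```text
[0.6201 0.1983 0.2801] 0.0001 car [ 0.0863 -0.0885]
[0.5736 0.3722 0.2804] 0.0083 car [0.0811 0.0915]
[0.6293 0.2129 0.0693] 0.0134 car [ 0.0986 -0.0764]
(262, 18) 0.28 [ 0.0863 -0.0884]
(262, 18) 0.3 [ 0.0801 -0.0888]
(18, 104) 0.28 [0.0845 0.089 ]
(18, 104) 0.3 [0.0783 0.0847]
(93, 66) 0.28 [0.093  0.0326]
(93, 66) 0.3 [0.0866 0.0295]
(182, 42) 0.28 [ 0.0886 -0.0306]
(182, 42) 0.3 [ 0.0824 -0.0323]
(195, 98) 0.28 [ 0.0475 -0.027 ]
(195, 98) 0.3 [ 0.0422 -0.0288]
(112, 125) 0.28 [0.0486 0.0324]
(112, 125) 0.3 [0.0432 0.0293]
(283, 70) 0.28 [ 0.046  -0.0904]
(283, 70) 0.3 [ 0.0406 -0.0908]
```

```bash
python3 -m pendant '[[0,[0,0,-0.25],0],[0,[0.35,-0.47,-0.25],0],[0,[0.7,-0.94,-0.25],0],[0,[0.7,-0.94,-0.25],0]]' | sed -n '1,2p'
for i in 1 2 3; do python3 -m pendant '[[0,[0.25,-0.34,0],0],[0,[0.5,-0.68,0],0],[0,[0.7,-0.94,0],0],[0,[0.7,-0.94,0],0]]' | sed -n '1,2p'; done
python3 -c "
from h import *
go(.6568,.2979,.25,13.3)"
```

```text
time: 22.9
tool_pos: [0.4915, -0.0877, 0.3612]
time: 23.3
tool_pos: [0.5471, 0.0437, 0.3601]
time: 23.7
tool_pos: [0.6025, 0.1718, 0.3598]
time: 24.1
tool_pos: [0.6581, 0.3005, 0.3591]
t 24.1 pos [0.6581 0.3005 0.3591] yaw 13.63 tilt [-0.0061 -0.0014 -1.    ] F [-0.4 -1.4 -1.5] w 0.003 | shift [-0.01   0.018  0.909] roll 0.0019 j [0.33 0.25 1.19 0.   1.71 1.66]
```

```bash
python3 -m pendant '[[0,[-0.01,0.018,0.3],0],[0,[-0.01,0.018,0.6],0],[0,[-0.01,0.018,0.8],0],[0,[-0.01,0.018,0.86],0],[0,[-0.01,0.018,0.86],0]]' | sed -n '1,4p'
python3 -m pendant '[[0,[-0.12,0,0],0],[0,[-0.24,0,0],0],[0,[-0.34,0,0],0],[0,[-0.44,0,0],0],[0,[-0.54,0,0],0],[0,[-0.64,0,0],0],[0,[-0.75,0,0],0],[0,[-0.75,0,0],0]]' | sed -n '1,4p'
python3 -c "
from h import *
go(.5157+.055*.973,.2645+.055*.23,.255,13.3)"
```

```text
time: 24.6
tool_pos: [0.6564, 0.294, 0.2584]
tool_rot: [0.001, 0.993, 0.117, -0.002]
contact_force: [0.6, -0.4, 0.1]
time: 25.4
tool_pos: [0.5688, 0.2745, 0.262]
tool_rot: [-0.0, 0.993, 0.117, 0.0]
contact_force: [0.2, 0.7, 0.5]
t 25.4 pos [0.5688 0.2745 0.262 ] yaw 13.48 tilt [ 4.e-04  3.e-04 -1.e+00] F [0.2 0.7 0.5] w -0.001 | shift [ 0.009 -0.02   0.058] roll 0.001 j [0.33 0.05 1.56 0.   1.53 1.67]
```

```bash
python3 -m pendant '[[0,[-0.1,0,0.09],0],[0,[-0.2,0,0.14],0],[0,[-0.33,0,0.22],0],[0,[-0.43,0,0.29],0],[0,[-0.53,0,0.37],0],[0,[-0.61,0,0.46],0]]' | sed -n '1,4p'
python3 -m pendant '[[0,[-0.06,0,0.1],0],[0,[-0.12,0,0.2],0]]' | sed -n '1,4p'
python3 -c "
from h import *
go(.5157-.043*.973,.2645-.043*.23,.168,13.3)
grab('top','t10.png')"
```

```text
time: 26.0
tool_pos: [0.4989, 0.2576, 0.2067]
tool_rot: [-0.0, 0.993, 0.117, 0.001]
contact_force: [-0.0, -0.1, 1.9]
time: 26.2
tool_pos: [0.4847, 0.2543, 0.1817]
tool_rot: [-0.0, 0.993, 0.117, 0.0]
contact_force: [0.8, 0.6, 2.2]
t 26.2 pos [0.4847 0.2543 0.1817] yaw 13.46 tilt [ 8.e-04  3.e-04 -1.e+00] F [0.8 0.6 2.2] w 0.001 | shift [-0.087 -0.023  0.114] roll 0.0009 j [ 0.35 -0.1   1.84  0.    1.39  1.68]
```

Upward force of 2 N shows the lid is moving under the fingers; continue down to the catch.

```bash
python3 -m pendant '[[0,[-0.08,0,0.1],0],[0,[-0.16,0,0.2],0],[0,[-0.22,0,0.28],0],[0,[-0.26,0,0.34],0]]' | sed -n '1,4p'
for i in 1 2 3; do python3 -m pendant '[[0,[0,0,0.03],0],[0,[0,0,0.03],0]]' | sed -n '2p;4p'; done
python3 -c "
from h import *
go(.5157-.075*.973,.2645-.075*.23,.1245,13.3)"
```

```text
time: 26.65
tool_pos: [0.4537, 0.2469, 0.1398]
tool_rot: [0.0, 0.993, 0.117, -0.0]
contact_force: [0.3, -0.9, 0.2]
tool_pos: [0.454, 0.2471, 0.1379]
contact_force: [-2.5, -1.1, 4.7]
tool_pos: [0.4543, 0.2473, 0.135]
contact_force: [-3.9, -1.8, 7.3]
tool_pos: [0.4545, 0.2472, 0.1301]
contact_force: [0.7, 0.0, -0.6]
t 27.25 pos [0.4545 0.2472 0.1301] yaw 13.46 tilt [ 2.e-04  1.e-04 -1.e+00] F [ 0.7  0.  -0.6] w -0.002 | shift [-0.096 -0.023  0.047] roll 0.0009 j [ 0.35 -0.12  1.96  0.    1.31  1.69]
```

```bash
for i in 1 2 3 4 5; do python3 -m pendant '[[0,[0,0,0.02],0],[0,[0,0,0.02],0]]' | sed -n '2p;4p'; done
```

```text
tool_pos: [0.4541, 0.247, 0.127]
contact_force: [0.2, -0.4, -0.1]
tool_pos: [0.454, 0.247, 0.1246]
contact_force: [-1.2, -0.1, -0.6]
tool_pos: [0.4544, 0.2471, 0.1244]
contact_force: [-4.9, -2.0, 8.8]
tool_pos: [0.4544, 0.2471, 0.1242]
contact_force: [-10.6, -5.0, 19.8]
tool_pos: [0.4545, 0.2472, 0.1241]
contact_force: [-15.8, -6.6, 29.8]
```

```bash
python3 -m pendant '[[0,[0,0,-0.2],0],[0,[0,0,-0.5],0],[0,[0,0,-0.9],0],[0,[0,0,-0.9],0],[0,[0,0,-0.9],0],[0,[0,0,-0.9],0]]' | sed -n '1,6p'
python3 -c "
from h import *
print(manip.job_done())"
```

```text
time: 28.85
tool_pos: [0.4537, 0.2469, 0.2246]
tool_rot: [0.0, 0.993, 0.117, -0.001]
contact_force: [0.0, 0.1, -0.2]
gripper_width: -0.002
grasp_force: 0.0
the job is handed in; nothing more can be done
None
```

The job is handed in at 28.9 s, with no verdict returned: camera showed all four ice pieces in the carrier, and by force and height readings only the scoop was set down and released and the lid snapped shut.

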